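Pack a spare glass lamp globe into its clamshell case

TASK

Pick up the white glass lamp globe with a light grip of 20 to 30 N on each finger (it cracks if the two fingers together press it with more than 75 N) and set it down softly, upright on its brass collar, in the square foam pocket in the middle of the open black case. Then close the lid of the case slowly and without hard pushing until its edge meets the lower half all round, and only then turn the brass catch fully across the lips to fasten it. Do not tip, knock or drop the globe, and leave the wine glass, the candle and the black table card where they stand.

Things in the scene. Friction and masses are not known exactly. Their poses are not given: they have to be found in the camera images.
- globe: Loose opal white glass lamp globe, a 56 mm ball on a brass collar (34 mm diameter, 14 mm high), 66 mm tall in all, about 0.12 kg. It starts standing on the table, collar down. Origin: centre of the collar's underside; z is up through the ball. Fragile: it breaks when the two fingers' forces on it add up to more than 75 N (each 37 N) or when it is knocked.
- globe_center (a point): Centre of the globe's 56 mm ball, 38 mm above the collar's underside: the place to grip, across the ball.
- case: Lower half of a black clamshell case, fixed: an open box 150 mm (its x) by 130 mm (its y), 36 mm high, walls and floor 6 mm. Origin: centre of its underside; z up. In its middle four grey foam bars, 12 mm wide and high, stand on the floor around a 44 x 44 mm pocket for the globe's collar, with free space outside the bars. Lid hinge on its +y rim, lips and catch on its -y side.
- cradle (a point): Centre of the pocket's floor, 6 mm above the table, where the globe's underside centre belongs. Axes as the case.
- lid (a joint): Hinge angle of the lid (rad): 0 closed edge to edge on the lower half, 1.9 fully open (leaning back beyond upright). It starts open and its stiff hinge keeps it wherever it is left.
- lid_hinge (a point): Middle of the lid's hinge line, on the +y rim of the case, 36 mm above the table; axes as the case, the hinge line runs along its x.
- lid_edge (a point): Middle of the lid's outer top edge farthest from the hinge, 130 mm from the hinge line along the lid and 46 mm outward (the lid is a hollow shell 150 x 130 mm, 46 mm deep, top 5 mm thick). Lid closed: top of the -y side, 82 mm above the table. Moves and turns with the lid. A brass lip 50 mm wide, 6 mm thick, sticks out 18 mm from the rim on that side.
- catch (a joint): Angle of the brass turn catch on the -y side of the case (rad): 0 pointing straight out (the case's -y), 1.57 turned across the lips, pointing to the case's -x; stop at 1.62. Turns clockwise seen from above, with light friction. It starts between 0 and 0.4.
- catch_pivot (a point): On the catch's vertical turning axis, 50 mm above the table, 15 mm out from the case's -y face and 40 mm to the case's +x from its middle.
- catch_knob (a point): Centre of the top of the upright knob (14 mm diameter, 25 mm tall, foot 49 mm and top 74 mm above the table) at the catch's outer end, 40 mm from the turning axis.
- wineglass: Bystander: stemmed wine glass, 175 mm tall, 72 mm wide, loose. Origin: centre of its underside.
- candle: Bystander: black taper candle in a brass holder, 196 mm tall, foot 80 mm wide, loose. Origin: centre of its underside.
- tablecard: Bystander: blank black card 80 mm wide (its y), 6 mm thick, 120 mm tall, upright on a 50 x 80 mm brass foot, loose. Origin: centre of its underside.
Not all that is in view belongs to the job. Of the things that look like the case, the larger one is meant. There is more than one size of the globe; the job needs the largest.

How it is judged (in metres and radians):
On the way, in this order (a step that is already met when the one before it is completed fails the run):
1. the globe is lifted clear of the table (height (world z) of globe above 0.03 m), for 0.1 s.
2. the globe stands upright in the foam pocket, let go (horizontal distance between globe and cradle below 0.01 m and z of globe in the frame of cradle between -0.006 and 0.006 m and angle between globe's own z axis and vertical below 0.15 rad and contact force between the fingers and globe below 0.1 N), for 0.2 s.
3. the lid is closed edge to edge (value of joint lid below 0.04 rad), for 0.2 s.
4. the catch is turned across the lips (value of joint catch above 1.35 rad), for 0.2 s.
At the end, for the whole second after the job is handed in: The globe stands in the pocket at rest and let go, its underside within 10 mm sideways and 6 mm in height of the pocket floor's centre, tilted less than 0.15 rad; the lid is closed to less than 0.04 rad and the catch is turned past 1.35 rad (all of step 2 and linear speed of globe below 0.02 m/s and value of joint lid below 0.04 rad and value of joint catch above 1.35 rad); the robot touches nothing.
It fails at once if the two fingers together press the globe with more than 75 N (contact force between the fingers and globe above 75 N).
It fails at once if the globe is knocked or pressed against the case or lid with more than 40 N, tipped by more than 0.6 rad, or dropped (falls faster than 0.3 m/s while not held, about a 15 mm drop) (contact force between globe and case above 40 N or angle between globe's own z axis and vertical above 0.6 rad or (contact force between the fingers and globe below 0.1 N and linear speed of globe above 0.3 m/s)).
It fails at once if the lid is swung shut faster than 3 rad/s (velocity of joint lid below -3 rad/s).
It fails at once if the robot pushes the case, lid or catch with more than 50 N (contact force between any of the fingers, the arm and case above 50 N).
It fails at once if a bystander is moved more than 30 mm or tipped more than 0.3 rad (distance of any of wineglass, candle, tablecard from where it was at the start of the episode above 0.03 m or angle between any of wineglass, candle, tablecard's own z axis and vertical above 0.3 rad).
It also fails if it takes over 69 s, if anything falls off the work surface, if the arm or the gripper's body presses on something with over 40 N, if the wrist force passes 120 N, or if a joint passes its speed limit or range.

ROBOT

A 6-joint arm with a two-finger parallel gripper is mounted at the origin on the work surface. World frame = base frame: x ahead of the robot, y to its left, z up, the work surface at z = 0. Lengths are in mm, angles in rad, forces in N, time in s.
With the tool pointing down it reaches from about 275 to 1000 mm from the base axis. Payload 8.4 kg.
Tool frame: the origin (TCP) lies between the finger pads; the fingertips stand r.finger_overhang ahead of it and the grasp point (between the pads) is the TCP (r.finger_overhang is the distance from the TCP to the fingertips, in mm); z points along the fingers, y is the line along which they close (so a half turn about z gives the same grasp; the last joint's range is limited). The gripper opens to 85 mm and grips with 20 to 120 N. Pads are 22 mm wide; open, the fingers measure 114 mm over their backs; the gripper's body (76 mm by 85 mm) begins 54 mm behind the grasp point. The pads swing forward as they close: fully open they stand 13 mm farther back than shut.
Start: joints at [-1.239, 0.353, 1.633, -0, 1.155, -0.002], TCP at [204.771, -590.506, 250.281] pointing down, gripper open.
Joint ranges: [-2.63, 2.63], [-0.92, 2.1], [0.06, 2.66], [-1.3, 4.44], [0, 2.69], [-3.02, 3.02]. Speed limits (rad/s): [2.22, 2.22, 2.79, 3.14, 3.14, 3.14].

INTERFACE

Orientations are given as [roll, pitch, yaw] about the fixed x, y, z axes, in that order (R = Rz(yaw) Ry(pitch) Rx(roll)).
In Python, from rig import r, cams, sign_off gives the robot as it stands.
- The arm moves only by the shell command python3 -m crank 'ROWS' [FORCE]. ROWS is JSON, a list of rows, each a list of 7 numbers: the shift along the tool's x, y, z in m, then the turn, a rotation vector about the tool's x, y, z in rad, then the closure, from 0 (fully open) to 1 (shut). In form: [[dx, dy, dz, ax, ay, az, gripper], ...]. A call has 1 to 5 rows; each row is the pose to reach, as a shift and turn from the pose commanded when the call began, along the tool's axes at that moment; what a row does not reach only later rows make up. A row lasts 1/10 s, in which the tool goes at most 50 mm and 8.59 degrees, less where a joint would pass 70% of its speed; a pose out of reach is approached as far as the arm can. A call with a gripper value outside its range is refused whole. The fingers move at their own pace and stop on an object; FORCE is the grip in N (left out, the last holds). Time passes only in rows, so rows that repeat a pose let the fingers close. It gives the time, the measured TCP pose, the force, the opening and the grip force at its end, in the units of the state.
- r.sense(): the state, without advancing time (a new reading comes with each control period).
- cams.grab_frame(name): name is "side" or "top"; returns a dict with "image" (420x560x3 uint8, red, green, blue), "fx", "fy", "cx", "cy" (pixels), "D" ([k1, k2, p1, p2, k3] as OpenCV has them; the pictures are not rectified), "position" and "orientation" of the camera in the world. Camera axes: x right, y down, z forward; pixel columns grow to the right and rows downward; lengths in mm; the calibration is good to about 2 mm. A picture is of the moment at which its call begins. There is no depth.
- sign_off(): hands the job in; it is judged then, once.
The state is a dict: "clock": time; "qpos": joint angles; "qvel": joint speeds; "joint_efforts": joint torques, N m; "eef_pos": TCP position; "tcp_rot": TCP orientation; "contact_force": force on the tool from outside, world axes, zero at the start; "wrist_torque": the same for the moment, N m; "opening": opening from 0.0 (shut) to 1.0 (fully open); "grasp_force": force on a finger pad.
Only numpy, scipy, OpenCV 4.12 (cv2) and the standard library are available. Lean on these libraries where they do the work, as an engineer would, in place of code of your own. Each camera call takes 0.05 s, during which the arm holds its last target. There are 200 camera calls.

## Working session

There is one attempt and no reset: what is moved stays moved. The work goes in short steps, Python scripts to look and compute and a shell command to move; the robot and the scene stay as the last step left them, time stands still between calls to the robot, and variables do not carry over. Pictures are saved under pics/ and viewed, at most 10 in all, crops included, and the job is handed in when it is done.

```bash
ls; mkdir -p pics; python3 - <<'E'
from rig import r,cams
import cv2,json
for n in("side","top"):
    f=cams.grab_frame(n); cv2.imwrite(f"pics/{n}0.png",f["image"][:,:,::-1])
    print({k:v for k,v in f.items() if k!="image"})
print(r.sense(), r.finger_overhang)
E
```

```text
pics
{'fx': 442.5384227053073, 'fy': 442.5384227053073, 'cx': 279.52801674703124, 'cy': 209.0281185531777, 'D': array([-0.07581783,  0.        ,  0.        ,  0.        ,  0.        ]), 'position': array([1007.35841558,  474.38830946,  604.54442311]), 'orientation': array([-2.17083065,  0.02201378,  2.30381127])}
{'fx': 404.5196502469983, 'fy': 404.5196502469983, 'cx': 278.9678838321189, 'cy': 207.66279184629246, 'D': array([-0.08262093,  0.        ,  0.        ,  0.        ,  0.        ]), 'position': array([334.17932714,  -4.73955895, 881.72155268]), 'orientation': array([-2.9985684 , -0.03380609, -1.54289761])}
{'clock': 0.1, 'qpos': array([-1.23939317e+00,  3.53618268e-01,  1.63406426e+00, -2.22529798e-05,
        1.15519770e+00, -2.39410281e-03]), 'qvel': array([-0.00031177, -0.00337539, -0.00057148, -0.00020778,  0.00263468,
       -0.00037365]), 'joint_efforts': array([-1.79255130e-04, -6.06358981e+01, -3.42819500e+01, -5.35158665e-05,
        3.86592495e-03, -4.29864272e-06]), 'eef_pos': array([ 204.63536638, -590.11888878,  249.61022102]), 'tcp_rot': array([-3.14030504e+00,  1.72644832e-05,  3.33806273e-01]), 'contact_force': array([-0.62541492, -0.65748465, -0.03920298]), 'wrist_torque': array([ 0.04653183,  0.04883066, -0.01358016]), 'grasp_force': 0.0, 'opening': 1.0011753011345013} 19.0
```

View pics/side0.png

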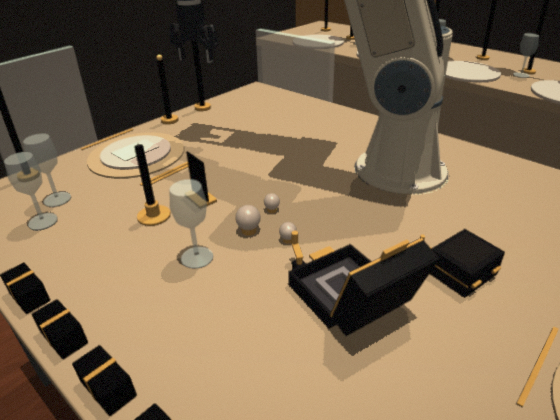

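View pics/top0.png

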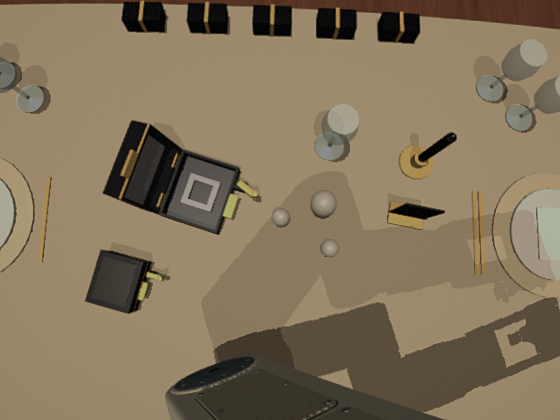

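The globe candidates are, in top view, (323,204), (281,217) and (330,247), and in side view (248,217), (288,232) and (272,202). The largest is top (323,204) / side (248,217). Of the two cases, the larger is the open one at top (200,190), with a grey foam pocket; the smaller is at (118,280). I'll confirm this in an enlarged crop.

```bash
cat > h.py <<'E'
import numpy as np,cv2
from scipy.spatial.transform import Rotation as R
from rig import r,cams
def cam(n):
    f=cams.grab_frame(n); f["K"]=np.array([[f["fx"],0,f["cx"]],[0,f["fy"],f["cy"]],[0,0,1]]); f["R"]=R.from_euler("xyz",f["orientation"]).as_matrix(); return f
def ray(f,p):
    u=cv2.undistortPoints(np.array([[p]],float),f["K"],f["D"])[0,0]; d=f["R"]@[u[0],u[1],1]; return d/np.linalg.norm(d)
def plane(f,p,z):
    d=ray(f,p); c=f["position"]; return c+d*(z-c[2])/d[2]
def tri(fs,ps):
    A=0;b=0
    for f,p in zip(fs,ps):
        d=ray(f,p);M=np.eye(3)-np.outer(d,d);A=A+M;b=b+M@f["position"]
    X=np.linalg.solve(A,b); return X,[round(float(np.linalg.norm(np.cross(X-f["position"],ray(f,p)))),1) for f,p in zip(fs,ps)]
def proj(f,X):
    Rt=f["R"].T; return cv2.projectPoints(np.atleast_2d(np.asarray(X,float)),cv2.Rodrigues(Rt)[0],-Rt@f["position"],f["K"],f["D"])[0][:,0]
E
cat > g.py <<'E'
from h import *
# 2x2 composite: each crop magnified 4x ->400x300 from 100x75; 
def crop(f,x,y,w,h,s): return cv2.resize(f["image"][y:y+h,x:x+w,::-1],None,fx=s,fy=s,interpolation=cv2.INTER_CUBIC)
E
python3 - <<'E'
from g import *
t=cam("top");s=cam("side")
a=np.hstack([crop(t,100,115,100,75,4)*0+crop(t,160,140,100,75,4),crop(s,285,225,100,75,4)])
b=np.hstack([crop(t,260,180,100,75,4),crop(s,220,170,100,75,4)])
cv2.imwrite("pics/c1.png",np.vstack([a,b]))
E
```

```text
(no output)
```

View pics/c1.png

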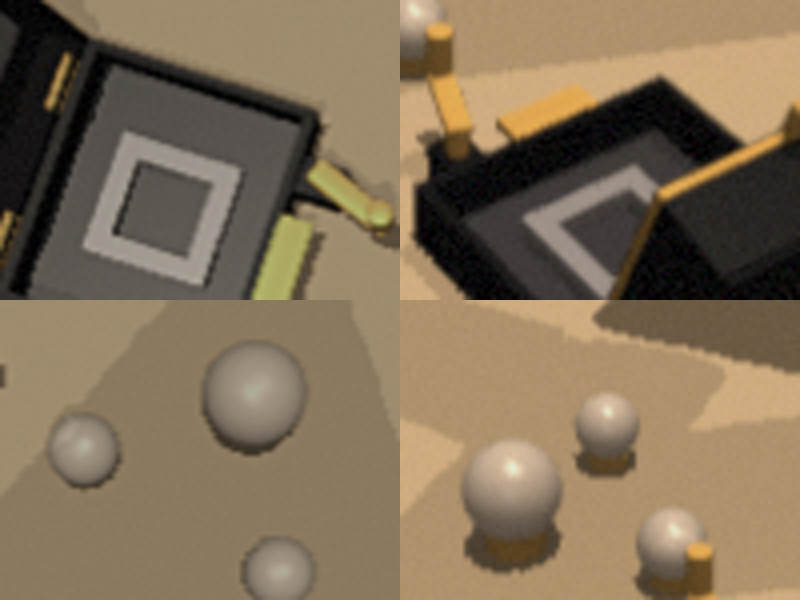

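The crop shows one large globe, top (323.1,203.1) / side (247.6,217.1), clearly bigger than the other two. The case at the top, with the foam pocket, has its catch knob at top (254.9,192) / side (294.5,232).

```bash
cat > m.py <<'E'
from h import *
t=cam("top");s=cam("side")
T=lambda x,y,ox,oy:(ox+(x+.5)/4-.5,oy+(y+.5)/4-.5)
ct=lambda x,y:T(x,y,160,140)
cs=lambda x,y:T(x-400,y,285,225)
np.set_printoptions(precision=1,suppress=True)
g,e=tri([t,s],[T(254,95,260,180),T(112,190,220,170)]);print("globe",g,e)
print("r top",[np.linalg.norm(np.cross(ray(t,T(254,44,260,180)),g-t["position"]))])
P=[(128,132),(242,171),(200,286),(83,248)]
F=np.array([plane(t,ct(*p),18) for p in P]);print(F,F.mean(0),[np.linalg.norm(F[i]-F[i-1]) for i in range(4)])
for a,b,n in [((242,171),(525,214),"foamA"),((200,286),(637,167),"foamB"),((316,112),(420,185),"rimcorner"),((381,208),(439,30),"knob")]:
    print(n,*tri([t,s],[ct(*a),cs(*b)]))
yc=F[0]+F[3]-F[1]-F[2]; xc=F[3]+F[2]-F[0]-F[1]
print("y dir deg",np.degrees(np.arctan2(yc[1],yc[0])),"x-ish dir",np.degrees(np.arctan2(xc[1],xc[0])))
E
python3 m.py
```

```text
globe [ 468.7 -123.2   37.1] [0.3, 0.3]
r top [np.float64(27.26976272387868)]
[[530.3 162.   18. ]
 [510.7  98.9  18. ]
 [447.  118.3  18. ]
 [465.6 182.5  18. ]] [488.4 140.4  18. ] [np.float64(67.84420821370621), np.float64(66.14282617422201), np.float64(66.5695550067168), np.float64(66.78487110253373)]
foamA [509.5 100.   19.2] [1.6, 1.6]
foamB [446.1 119.9  17.3] [1.8, 1.8]
rimcorner [539.7  60.1  35.1] [1.6, 1.6]
knob [481.4  22.2  74.7] [1.7, 1.7]
y dir deg 73.30788193474397 x-ish dir 162.75481833451232
```

Everything agrees with the given sizes: ball centre z is 37 (expected 38), foam top 18, rim 35 and knob top 75. The case x axis lies at about -17°, so I'll use tool yaw 1.274, which closes along case x, for both pick and place. First move: swing toward the globe while turning.

```bash
cat > go.py <<'E'
# usage: go.py x y z yaw  -> tool-axis shift (m) and turn needed from the measured pose
from h import *; import sys
a=[float(v) for v in sys.argv[1:5]]; st=r.sense(); M=R.from_euler("xyz",st["tcp_rot"])
Rt=R.from_euler("xyz",[np.pi,0,a[3]])
print("shift",np.round(M.inv().apply(np.array(a[:3])-st["eef_pos"])/1000,4),"turn",np.round((M.inv()*Rt).as_rotvec(),3),"t",round(st["clock"],2),"q",np.round(st["qpos"],2),"F",np.round(st["contact_force"],1),"op",round(st["opening"],3),"gf",round(st["grasp_force"],1))
E
python3 -m crank '[[0.032,-0.028,0,0,0,-0.14,0],[0.064,-0.056,0,0,0,-0.28,0],[0.096,-0.084,0,0,0,-0.42,0],[0.128,-0.112,0,0,0,-0.56,0],[0.16,-0.14,0,0,0,-0.7,0]]' 25
python3 go.py 468.7 -123.2 200 1.274
```

```text
clock: 0.8
eef_pos: [310.6, -404.3, 250.3]
tcp_rot: [3.141, 0.0, 1.039]
contact_force: [0.7, 0.0, -0.3]
opening: 1.006
grasp_force: 0.0
shift [ 0.3225 -0.0062  0.0503] turn [ 0.     0.    -0.235] t 0.8 q [-0.92  0.17  1.88  0.    1.09 -0.39] F [ 0.7  0.  -0.3] op 1.006 gf 0.0
```

```bash
python3 -m crank '[[0.04,-0.001,0,0,0,-0.12,0],[0.08,-0.002,0,0,0,-0.235,0],[0.12,-0.003,0,0,0,-0.235,0],[0.16,-0.003,0.0,0,0,-0.235,0],[0.2,-0.004,0.01,0,0,-0.235,0]]'
python3 go.py 468.7 -123.2 150 1.274
```

```text
clock: 1.3
eef_pos: [410.3, -230.9, 241.4]
tcp_rot: [3.139, 0.001, 1.269]
contact_force: [0.6, -1.9, -0.5]
opening: 0.999
grasp_force: 0.0
shift [0.1202 0.0234 0.0914] turn [ 0.003  0.001 -0.005] t 1.3 q [-0.52  0.12  1.96  0.    1.06 -0.21] F [ 0.6 -1.9 -0.5] op 0.999 gf 0.0
```

```bash
python3 -m crank '[[0.035,0.007,0,0,0,0,0],[0.07,0.014,0.01,0,0,0,0],[0.1,0.02,0.03,0,0,0,0],[0.12,0.0235,0.06,0,0,0,0],[0.12,0.0235,0.09,0,0,0,0]]'
python3 -m crank '[[0,0,0,0,0,0,0]]'
python3 go.py 468.7 -123.2 39 1.274
```

```text
clock: 1.8
eef_pos: [468.6, -122.5, 149.9]
tcp_rot: [3.14, -0.001, 1.271]
contact_force: [0.5, -1.0, -0.5]
opening: 0.999
grasp_force: 0.0
clock: 1.9
eef_pos: [464.9, -123.1, 147.3]
tcp_rot: [-3.135, 0.0, 1.27]
contact_force: [0.1, -0.4, -1.7]
opening: 0.999
grasp_force: 0.0
shift [0.001  0.0044 0.1083] turn [-0.006  0.    -0.004] t 1.9 q [-0.26  0.27  2.02 -0.    0.85  0.04] F [ 0.1 -0.4 -1.7] op 0.999 gf 0.0
```

```bash
python3 -m crank '[[0,0,0,0,0,0,0],[0,0,0,0,0,0,0],[0,0,0,0,0,0,0]]'
python3 go.py 468.7 -123.2 39 1.274
python3 -m crank '[[0,0,0,0,0,0,0]]'
python3 - <<'E'
from g import *
t=cam("top");s=cam("side")
cv2.imwrite("pics/c2.png",np.hstack([crop(t,250,130,130,150,3),crop(s,200,90,130,150,3)]))
E
python3 go.py 468.7 -123.2 39 1.274
```

```text
clock: 2.2
eef_pos: [467.9, -125.0, 151.8]
tcp_rot: [3.139, -0.0, 1.268]
contact_force: [-0.1, 0.9, 0.0]
opening: 1.002
grasp_force: 0.0
shift [ 0.002  -0.      0.1128] turn [ 0.003 -0.    -0.006] t 2.2 q [-0.26  0.26  2.02 -0.    0.86  0.04] F [-0.1  0.9  0. ] op 1.002 gf 0.0
clock: 2.3
eef_pos: [467.6, -124.9, 151.4]
tcp_rot: [3.14, -0.0, 1.268]
contact_force: [0.2, -0.3, 1.0]
opening: 1.001
grasp_force: 0.0
shift [0.0018 0.0007 0.112 ] turn [ 0.001 -0.    -0.006] t 2.4 q [-0.26  0.26  2.02  0.    0.86  0.04] F [ 0.6 -0.1 -0.4] op 1.001 gf 0.0
```

View pics/c2.png

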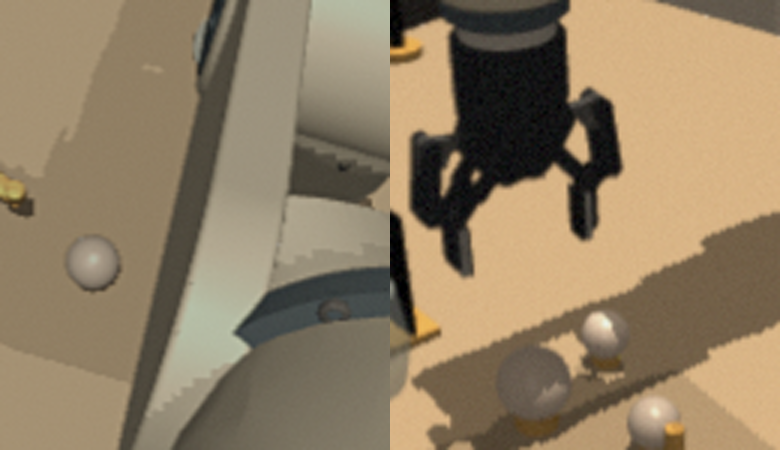

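The side view shows the fingers open above the globe, either side of it: pads at crop (460,250) and (585,215), ball at (535,383). The way down is clear.

```bash
python3 -m crank '[[0.002,0.0005,0.025,0,0,-0.006,0],[0.002,0.0005,0.05,0,0,-0.006,0],[0.002,0.0005,0.075,0,0,-0.006,0],[0.002,0.0005,0.095,0,0,-0.006,0],[0.002,0.0005,0.112,0,0,-0.006,0]]'
python3 -m crank '[[0,0,0,0,0,0,0],[0,0,0,0,0,0,0],[0,0,0,0,0,0,0.15]]' 25
python3 go.py 468.7 -123.2 39 1.274
```

```text
clock: 2.9
eef_pos: [468.0, -122.6, 37.4]
tcp_rot: [-3.141, 0.0, 1.275]
contact_force: [0.2, 0.4, -0.4]
opening: 0.999
grasp_force: 0.0
clock: 3.2
eef_pos: [468.8, -122.8, 39.2]
tcp_rot: [3.14, -0.0, 1.275]
contact_force: [-0.7, -0.1, 0.0]
opening: 0.859
grasp_force: 0.0
shift [-0.0004 -0.      0.0002] turn [ 0.001 -0.     0.001] t 3.2 q [-0.26  0.46  2.08  0.    0.6   0.04] F [-0.7 -0.1  0. ] op 0.859 gf 0.0
```

```bash
python3 -m crank '[[0,0,0,0,0,0,0.2],[0,0,0,0,0,0,0.24],[0,0,0,0,0,0,0.28],[0,0,0,0,0,0,0.3],[0,0,0,0,0,0,0.32]]' 25
python3 -m crank '[[0,0,0,0,0,0,0.34],[0,0,0,0,0,0,0.36],[0,0,0,0,0,0,0.38],[0,0,0,0,0,0,0.4]]' 25
```

```text
clock: 3.7
eef_pos: [468.3, -122.6, 38.4]
tcp_rot: [3.141, -0.0, 1.275]
contact_force: [0.8, -0.8, 0.7]
opening: 0.683
grasp_force: 0.1
clock: 4.1
eef_pos: [468.5, -122.6, 38.6]
tcp_rot: [3.141, -0.0, 1.275]
contact_force: [-0.8, -0.7, 5.4]
opening: 0.642
grasp_force: 25.2
```

```bash
python3 -m crank '[[0,0,-0.005,0,0,0,0.4],[0,0,-0.015,0,0,0,0.4],[0,0,-0.03,0,0,0,0.4],[0,0,-0.05,0,0,0,0.4],[0,0,-0.07,0,0,0,0.4]]'
python3 -m crank '[[0,0,-0.02,0,0,0,0.4],[0,0,-0.04,0,0,0,0.4],[0,0,-0.06,0,0,0,0.4],[0,0,-0.06,0,0,0,0.4]]'
python3 go.py 487.5 141.5 170 1.274
```

```text
clock: 4.6
eef_pos: [467.8, -122.5, 109.4]
tcp_rot: [-3.141, 0.0, 1.275]
contact_force: [0.1, -0.7, -0.3]
opening: 0.643
grasp_force: 26.7
clock: 5.0
eef_pos: [469.5, -122.9, 171.1]
tcp_rot: [3.137, -0.0, 1.275]
contact_force: [0.5, -0.7, -1.1]
opening: 0.639
grasp_force: 26.7
shift [ 0.2582 -0.06    0.0008] turn [ 0.005 -0.     0.001] t 5.0 q [-0.26  0.23  2.    0.    0.9   0.04] F [ 0.5 -0.7 -1.1] op 0.639 gf 26.7
```

```bash
python3 -m crank '[[0.02,-0.005,0,0,0,0,0.4],[0.05,-0.012,0,0,0,0,0.4],[0.08,-0.019,0,0,0,0,0.4],[0.11,-0.026,0,0,0,0,0.4],[0.14,-0.033,0,0,0,0,0.4]]'
python3 -m crank '[[0.03,-0.007,0,0,0,0,0.4],[0.06,-0.014,0,0,0,0,0.4],[0.085,-0.02,0,0,0,0,0.4],[0.105,-0.024,0,0,0,0,0.4],[0.118,-0.027,0,0,0,0,0.4]]'
python3 -m crank '[[0,0,0,0,0,0,0.4],[0,0,0,0,0,0,0.4],[0,0,0,0,0,0,0.4],[0,0,0,0,0,0,0.4]]'
python3 go.py 487.5 141.5 70 1.274
python3 - <<'E'
from g import *
t=cam("top");s=cam("side")
cv2.imwrite("pics/c3.png",np.hstack([crop(t,100,110,160,150,2.5),crop(s,270,150,160,200,2.5)[:375]]))
E
```

```text
clock: 5.5
eef_pos: [476.8, 22.1, 167.7]
tcp_rot: [-3.141, 0.0, 1.275]
contact_force: [-0.2, -0.1, -0.4]
opening: 0.64
grasp_force: 26.7
clock: 6.0
eef_pos: [485.6, 142.9, 167.6]
tcp_rot: [-3.141, 0.0, 1.276]
contact_force: [1.4, 0.5, -0.6]
opening: 0.639
grasp_force: 26.7
clock: 6.4
eef_pos: [485.9, 140.9, 168.2]
tcp_rot: [-3.141, 0.0, 1.274]
contact_force: [0.0, 0.0, 0.1]
opening: 0.644
grasp_force: 26.7
shift [0.0011 0.0014 0.0982] turn [-0.  0. -0.] t 6.4 q [ 0.28  0.27  1.96 -0.    0.91  0.58] F [0.  0.  0.1] op 0.644 gf 26.7
```

View pics/c3.png

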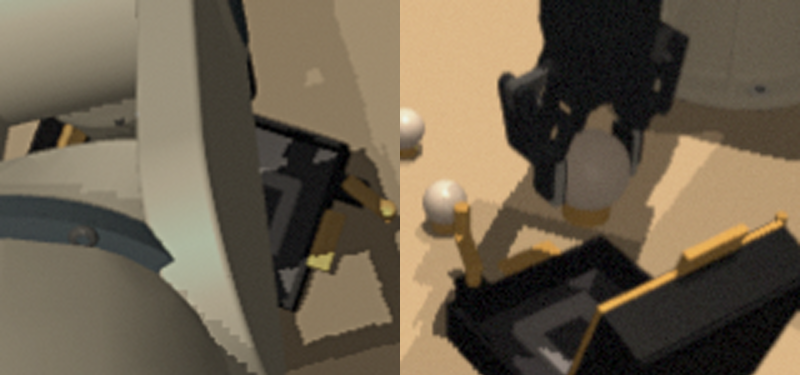

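The globe hangs upright over the pocket (crop (595,170)), clear of the lid and catch. I'll lower it in stages.

```bash
python3 -m crank '[[0.001,0.0014,0.015,0,0,0,0.4],[0.001,0.0014,0.03,0,0,0,0.4],[0.001,0.0014,0.045,0,0,0,0.4],[0.001,0.0014,0.055,0,0,0,0.4],[0.001,0.0014,0.065,0,0,0,0.4]]'
python3 -m crank '[[0,0,0.01,0,0,0,0.4],[0,0,0.02,0,0,0,0.4],[0,0,0.028,0,0,0,0.4],[0,0,0.033,0,0,0,0.4],[0,0,0.033,0,0,0,0.4]]'
python3 go.py 487.5 141.5 45 1.274
python3 - <<'E'
from g import *
s=cam("side")
cv2.imwrite("pics/c4.png",crop(s,270,170,160,150,4))
E
```

```text
clock: 7.0
eef_pos: [487.7, 142.1, 102.8]
tcp_rot: [3.142, -0.0, 1.274]
contact_force: [0.9, 0.1, -0.6]
opening: 0.637
grasp_force: 26.7
clock: 7.5
eef_pos: [487.3, 142.2, 69.6]
tcp_rot: [-3.141, 0.001, 1.275]
contact_force: [0.0, 0.3, -1.2]
opening: 0.642
grasp_force: 26.7
shift [-0.0006  0.0005  0.0246] turn [-0.001  0.001  0.001] t 7.5 q [0.28 0.43 2.02 0.   0.7  0.58] F [ 0.   0.3 -1.2] op 0.642 gf 26.7
```

View pics/c4.png

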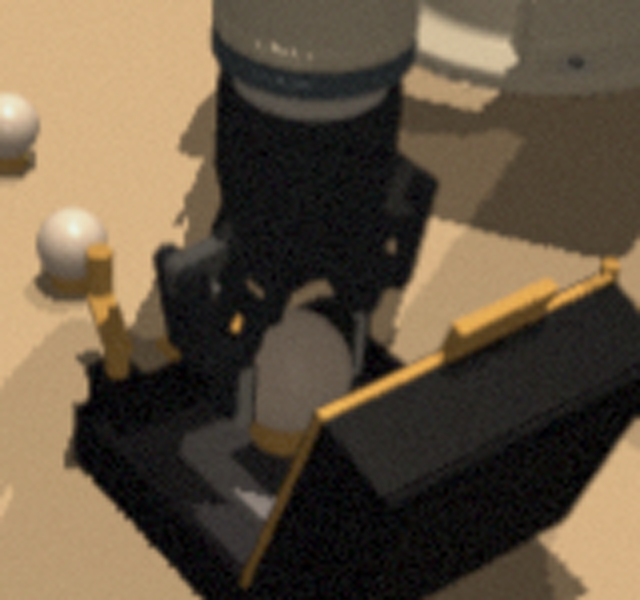

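The ball at crop (302,372) hangs over the pocket, with its collar just above the bars. I'll lower it gently.

```bash
python3 -c "
from h import *
s=cam('side');print((proj(s,[487.3,141.8,69])-[270,170])*4+1.5)"
python3 -m crank '[[0,0,0.005,0,0,0,0.4],[0,0,0.01,0,0,0,0.4],[0,0,0.014,0,0,0,0.4],[0,0,0.018,0,0,0,0.4],[0,0,0.018,0,0,0,0.4]]'
python3 -m crank '[[0,0,0.002,0,0,0,0.4],[0,0,0.004,0,0,0,0.4],[0,0,0.005,0,0,0,0.4],[0,0,0.005,0,0,0,0.4]]'
python3 go.py 487.5 141.5 45 1.274
```

```text
[[286.91642214 368.84614589]]
clock: 8.1
eef_pos: [487.2, 142.1, 51.7]
tcp_rot: [-3.141, 0.001, 1.275]
contact_force: [0.9, 0.1, -1.0]
opening: 0.643
grasp_force: 26.7
clock: 8.5
eef_pos: [487.6, 142.2, 47.2]
tcp_rot: [-3.141, 0.0, 1.275]
contact_force: [-0.9, 0.2, -1.6]
opening: 0.64
grasp_force: 26.7
shift [-0.0007  0.0001  0.0022] turn [-0.     0.     0.001] t 8.5 q [0.28 0.47 2.03 0.   0.65 0.58] F [-0.9  0.2 -1.6] op 0.64 gf 26.7
```

```bash
python3 - <<'E'
from g import *
s=cam("side")
c=crop(s,305,235,75,60,8); c=cv2.convertScaleAbs(c,alpha=1.8)
# black: predicted foam outer top corners & pocket corners for the case model; red: ball centre
C=np.array([487.4,141.7,0]);a=np.radians(-17);X=np.array([np.cos(a),np.sin(a),0]);Y=np.array([-X[1],X[0],0])
def mk(P,col):
    for p in (proj(s,P)-[305,235])*8+3.5: cv2.circle(c,tuple(int(v) for v in p),3,col,-1)
mk([C+X*i*34+Y*j*34+[0,0,18] for i in(-1,1) for j in(-1,1)],(0,255,0))
mk([C+X*i*22+Y*j*22+[0,0,18] for i in(-1,1) for j in(-1,1)],(255,0,0))
mk([[487.5,142,46.5]],(0,0,255))
cv2.imwrite("pics/c5.png",c)
E
```

```text
(no output)
```

View pics/c5.png

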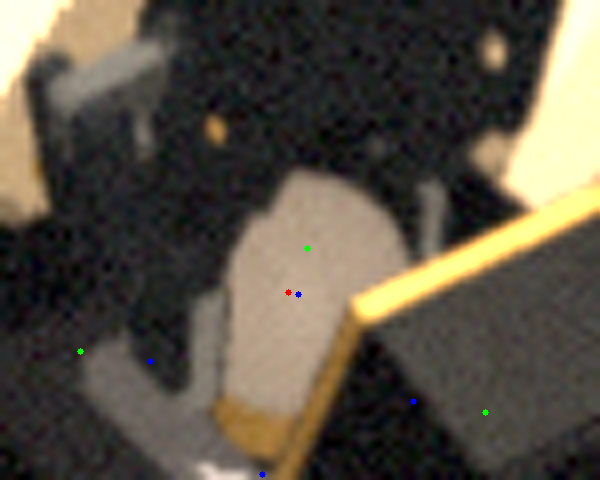

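The ball's visible right edge (412) and collar's left edge (213) fit a ball centre at about 287 px, which matches the prediction (289,292). The left part is hidden by the finger. So it is centred and I'll lower the last 2 mm.

```bash
python3 -m crank '[[0,0,0.001,0,0,0,0.4],[0,0,0.002,0,0,0,0.4],[0,0,0.002,0,0,0,0.4],[0,0,0.002,0,0,0,0.4]]'
python3 -m crank '[[0,0,0.0005,0,0,0,0.4],[0,0,0.0005,0,0,0,0.4]]'
python3 go.py 487.5 141.5 45 1.274
```

```text
clock: 8.95
eef_pos: [487.6, 142.2, 45.3]
tcp_rot: [-3.142, 0.0, 1.275]
contact_force: [1.4, -0.7, -1.3]
opening: 0.639
grasp_force: 26.7
clock: 9.15
eef_pos: [487.6, 142.3, 44.7]
tcp_rot: [-3.142, 0.0, 1.275]
contact_force: [-0.1, -0.5, -1.4]
opening: 0.641
grasp_force: 26.7
shift [-0.0008  0.0001 -0.0003] turn [-0.     0.     0.001] t 9.15 q [0.28 0.47 2.03 0.   0.64 0.58] F [-0.1 -0.5 -1.4] op 0.641 gf 26.7
```

Not resting yet: the tool still carries the globe's weight.

```bash
python3 -m crank '[[0,0,0.0005,0,0,0,0.4],[0,0,0.001,0,0,0,0.4],[0,0,0.001,0,0,0,0.4]]'
python3 -m crank '[[0,0,0.0005,0,0,0,0.4],[0,0,0.001,0,0,0,0.4],[0,0,0.001,0,0,0,0.4]]'
```

```text
clock: 9.45
eef_pos: [487.7, 142.3, 44.6]
tcp_rot: [3.142, -0.0, 1.275]
contact_force: [-3.1, -1.6, 12.3]
opening: 0.638
grasp_force: 27.7
clock: 9.75
eef_pos: [487.8, 142.3, 44.5]
tcp_rot: [3.141, -0.0, 1.275]
contact_force: [-7.7, -2.0, 26.4]
opening: 0.639
grasp_force: 28.7
```

Contact came at TCP z = 44.6, which is floor height (6 + 38.6). I'll relax the push and open gently.

```bash
python3 -m crank '[[0,0,-0.001,0,0,0,0.4],[0,0,-0.0017,0,0,0,0.4],[0,0,-0.0017,0,0,0,0.4]]'
python3 -m crank '[[0,0,0,0,0,0,0.34],[0,0,0,0,0,0,0.3],[0,0,0,0,0,0,0.2],[0,0,0,0,0,0,0.1],[0,0,0,0,0,0,0.0]]'
python3 -m crank '[[0,0,0,0,0,0,0],[0,0,0,0,0,0,0],[0,0,0,0,0,0,0]]'
```

```text
clock: 10.05
eef_pos: [487.8, 142.3, 44.7]
tcp_rot: [3.141, -0.0, 1.275]
contact_force: [-1.1, -0.8, 6.3]
opening: 0.64
grasp_force: 27.1
clock: 10.55
eef_pos: [487.6, 142.2, 44.4]
tcp_rot: [-3.141, 0.0, 1.275]
contact_force: [-0.6, -0.2, -0.3]
opening: 0.999
grasp_force: 0.0
clock: 10.85
eef_pos: [487.6, 142.3, 44.5]
tcp_rot: [-3.142, -0.0, 1.275]
contact_force: [0.2, -0.7, -0.6]
opening: 1.001
grasp_force: 0.0
```

Released. I'll rise clear, then work out the lid angle from the rim corners seen in the side view, (349.5,273) and (422.5,236).

```bash
python3 -m crank '[[0,0,-0.01,0,0,0,0],[0,0,-0.03,0,0,0,0],[0,0,-0.06,0,0,0,0],[0,0,-0.1,0,0,0,0],[0,0,-0.14,0,0,0,0]]'
python3 -m crank '[[0,0,-0.04,0,0,0,0],[0,0,-0.07,0,0,0,0.5],[0,0,-0.1,0,0,0,1],[0,0,-0.1,0,0,0,1],[0,0,-0.1,0,0,0,1]]'
cat > lid.py <<'E'
from h import *
C=np.array([487.4,141.7,0]);a=np.radians(-17);X=np.array([np.cos(a),np.sin(a),0]);Y=np.array([-X[1],X[0],0])
def W(x,y,z): return C+X*x+Y*y+np.array([0,0,z])
def L(x,u,w,th): return W(x,65-u*np.cos(th)+w*np.sin(th),36+u*np.sin(th)+w*np.cos(th))
E
python3 - <<'E'
from lid import *
s=cam("side");np.set_printoptions(precision=1,suppress=True)
for th in np.arange(1.3,1.95,.1): print(round(th,2),proj(s,[L(75,130,0,th),L(-75,130,0,th),L(75,130,46,th)]).ravel(),L(0,130,46,th))
f=s["image"];g=cv2.cvtColor(f,cv2.COLOR_RGB2GRAY);cv2.imwrite("pics/s6.png",f[:,:,::-1])
cv2.imwrite("pics/c6.png",cv2.resize(f[200:340,270:450,::-1],None,fx=4,fy=4))
E
python3 go.py 487.5 141.5 260 1.274
```

```text
clock: 11.35
eef_pos: [487.2, 142.1, 186.4]
tcp_rot: [-3.141, 0.0, 1.275]
contact_force: [0.5, 0.2, -0.2]
opening: 0.998
grasp_force: 0.0
clock: 11.85
eef_pos: [487.7, 142.3, 285.4]
tcp_rot: [3.14, -0.001, 1.275]
contact_force: [-0.6, -0.4, -0.6]
opening: 0.327
grasp_force: 0.0
1.3 [318.5 245.3 389.6 215.6 335.9 254.7] [509.2 213.  173.6]
1.4 [323.3 248.2 394.9 217.9 341.4 260.6] [513.2 226.1 171.9]
1.5 [328.2 251.9 400.3 220.9 346.9 267.3] [517.1 238.9 168.9]
1.6 [333.3 256.4 405.9 224.6 352.3 274.6] [521.  251.5 164.6]
1.7 [338.5 261.7 411.4 229.  357.6 282.6] [524.6 263.5 159. ]
1.8 [343.6 267.7 416.8 234.1 362.5 291. ] [528.1 274.9 152.1]
1.9 [348.7 274.4 422.1 239.9 367.1 299.8] [531.4 285.7 144.1]
shift [-0.0005  0.0005  0.0244] turn [-0.     0.     0.001] t 11.9 q [0.28 0.14 1.84 0.   1.17 0.58] F [ 0.4 -0.4  0.5] op 0.232 gf 0.0
```

View pics/c6.png

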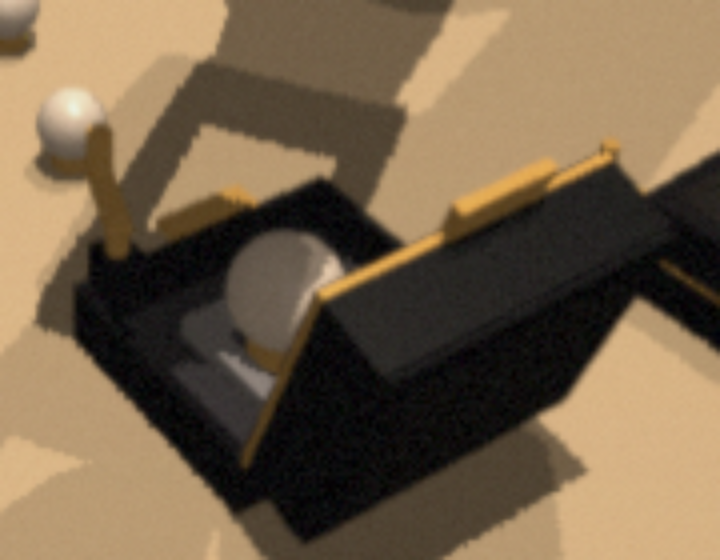

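The view shows the globe upright in the pocket (ball at crop (287,290)). The lid rim corner at side (349.5,273) gives a lid angle of 1.9. Next I'll go behind the lid with the fingers shut.

```bash
python3 -m crank '[[0.03,0,0,0,0,0,1],[0.07,0,0,0,0,0,1],[0.11,0,0,0,0,0,1],[0.15,0,0,0,0,0,1],[0.19,0,0,0,0,0,1]]'
python3 -m crank '[[0,0,0.02,0,0,0,1],[0,0,0.05,0,0,0,1],[0,0,0.08,0,0,0,1],[0,0,0.11,0,0,0,1],[0,0,0.14,0,0,0,1]]'
python3 -m crank '[[0,0,0,0,0,0,1],[0,0,0,0,0,0,1],[0,0,0,0,0,0,1]]'
cat > c.py <<'E'
from lid import *
s=r.sense(); d=s["eef_pos"]-C; np.set_printoptions(precision=1,suppress=True)
F=s["contact_force"]; print("case xyz",np.array([d@X,d@Y,d[2]]),"F case",np.array([F@X,F@Y,F[2]]),"t",round(s["clock"],2),"op",round(s["opening"],2))
E
python3 c.py
```

```text
clock: 12.4
eef_pos: [542.6, 325.1, 282.7]
tcp_rot: [-3.14, 0.002, 1.275]
contact_force: [1.0, -0.8, -0.0]
opening: 0.002
grasp_force: 0.0
clock: 12.9
eef_pos: [541.9, 323.4, 141.6]
tcp_rot: [-3.14, 0.002, 1.275]
contact_force: [-0.6, -0.1, 0.6]
opening: -0.001
grasp_force: 0.0
clock: 13.2
eef_pos: [543.7, 324.4, 145.8]
tcp_rot: [3.141, -0.001, 1.275]
contact_force: [0.1, -1.1, 1.1]
opening: -0.002
grasp_force: 0.0
case xyz [  0.5 191.2 145.8] F case [ 0.4 -1.   1.1] t 13.2 op -0.0
```

```bash
python3 -m crank '[[-0.01,0,0,0,0,0,1],[-0.02,0,0,0,0,0,1],[-0.025,0,0,0,0,0,1],[-0.03,0,0,0,0,0,1],[-0.033,0,0,0,0,0,1]]'
python3 c.py
python3 -m crank '[[-0.003,0,0,0,0,0,1],[-0.006,0,0,0,0,0,1],[-0.009,0,0,0,0,0,1],[-0.012,0,0,0,0,0,1],[-0.015,0,0,0,0,0,1]]'
python3 c.py
```

```text
clock: 13.7
eef_pos: [533.7, 292.4, 145.1]
tcp_rot: [3.141, -0.002, 1.274]
contact_force: [-0.2, 6.7, 4.0]
opening: -0.0
grasp_force: 3.2
case xyz [  0.2 157.6 145.1] F case [-2.2  6.3  4. ] t 13.7 op -0.0
clock: 14.2
eef_pos: [530.8, 279.8, 146.0]
tcp_rot: [3.139, -0.005, 1.275]
contact_force: [2.0, 5.3, 4.7]
opening: -0.002
grasp_force: 3.1
case xyz [  1.2 144.7 146. ] F case [0.4 5.7 4.7] t 14.2 op -0.0
```

```bash
python3 -m crank '[[-0.006,0,0,0,0,0,1],[-0.012,0,0,0,0,0,1],[-0.018,0,0,0,0,0,1],[-0.024,0,0,0,0,0,1],[-0.03,0,0,0,0,0,1]]' >/dev/null
python3 c.py
python3 -m crank '[[-0.006,0,0,0,0,0,1],[-0.012,0,0,0,0,0,1],[-0.018,0,0,0,0,0,1],[-0.024,0,0,0,0,0,1],[-0.03,0,0,0,0,0,1]]'>/dev/null
python3 c.py
python3 - <<'E'
from lid import *
# next: tip corner at u on outer face; print TCP case y,z (half 9, overhang 19)
for th in np.arange(1.4,-.01,-.1):
    u=105; print(round(th,1), round(65-u*np.cos(th)+46*np.sin(th)+9), round(36+u*np.sin(th)+46*np.cos(th)+19))
E
```

```text
case xyz [  1.4 115.3 146.8] F case [-0.3  6.6  5.6] t 14.7 op -0.0
case xyz [  1.   83.5 145.7] F case [1.1 3.2 7.7] t 15.2 op 0.0
1.4 101 166
1.3 90 168
1.2 79 170
1.1 67 169
1.0 56 168
0.9 45 166
0.8 34 162
0.7 23 158
0.6 13 152
0.5 4 146
0.4 -5 138
0.3 -13 130
0.2 -20 121
0.1 -26 111
-0.0 -31 101
```

```bash
python3 -m crank '[[-0.008,0,-0.005,0,0,0,1],[-0.016,0,-0.01,0,0,0,1],[-0.024,0,-0.014,0,0,0,1],[-0.031,0,-0.018,0,0,0,1],[-0.038,0,-0.02,0,0,0,1]]' >/dev/null
python3 c.py
python3 -m crank '[[-0.006,0,0.002,0,0,0,1],[-0.012,0,0.004,0,0,0,1],[-0.018,0,0.007,0,0,0,1],[-0.024,0,0.01,0,0,0,1],[-0.032,0,0.014,0,0,0,1]]'>/dev/null
python3 c.py
```

```text
case xyz [  0.   43.9 164.9] F case [ 0.3  2.9 -0.6] t 15.7 op -0.0
case xyz [  0.2  12.3 150.1] F case [1.  2.1 0.8] t 16.2 op -0.0
```

```bash
python3 -m crank '[[-0.004,0,0.003,0,0,0,1],[-0.008,0,0.006,0,0,0,1],[-0.012,0,0.009,0,0,0,1],[-0.015,0,0.011,0,0,0,1],[-0.018,0,0.014,0,0,0,1]]' >/dev/null
python3 c.py
python3 -m crank '[[-0.003,0,0.003,0,0,0,1],[-0.006,0,0.006,0,0,0,1],[-0.009,0,0.009,0,0,0,1],[-0.012,0,0.013,0,0,0,1],[-0.015,0,0.017,0,0,0,1]]'>/dev/null
python3 c.py
```

```text
case xyz [ -0.1  -5.6 136.2] F case [0.7 0.4 0.9] t 16.7 op 0.0
case xyz [  0.  -20.7 119.1] F case [-0.2  1.7  1.1] t 17.2 op -0.0
```

```bash
python3 -m crank '[[-0.002,0,0.003,0,0,0,1],[-0.004,0,0.006,0,0,0,1],[-0.006,0,0.009,0,0,0,1],[-0.008,0,0.012,0,0,0,1],[-0.01,0,0.015,0,0,0,1]]' >/dev/null
python3 c.py
python3 -m crank '[[0,0,0.001,0,0,0,1],[0,0,0.002,0,0,0,1],[0,0,0.002,0,0,0,1]]'>/dev/null
python3 c.py
python3 - <<'E'
from lid import *
s=cam("side"); np.set_printoptions(precision=1,suppress=True)
c=cv2.resize(s["image"][190:340,270:450,::-1],None,fx=4,fy=4)
for th,col in((0,(0,255,0)),(.2,(0,0,255)),(1.,(255,0,0))):
    for p in (proj(s,[L(75,130,46,th),L(-75,130,46,th),L(75,0,46,th),L(75,130,0,th)])-[270,190])*4+1.5: cv2.circle(c,tuple(int(v) for v in p),3,col,-1)
cv2.imwrite("pics/c7.png",c)
E
```

```text
case xyz [  0.1 -30.5 104.2] F case [0.4 0.5 0.4] t 17.7 op 0.0
case xyz [ -0.  -30.5 102.3] F case [-0.1  0.2 -0.1] t 18.0 op -0.0
```

View pics/c7.png

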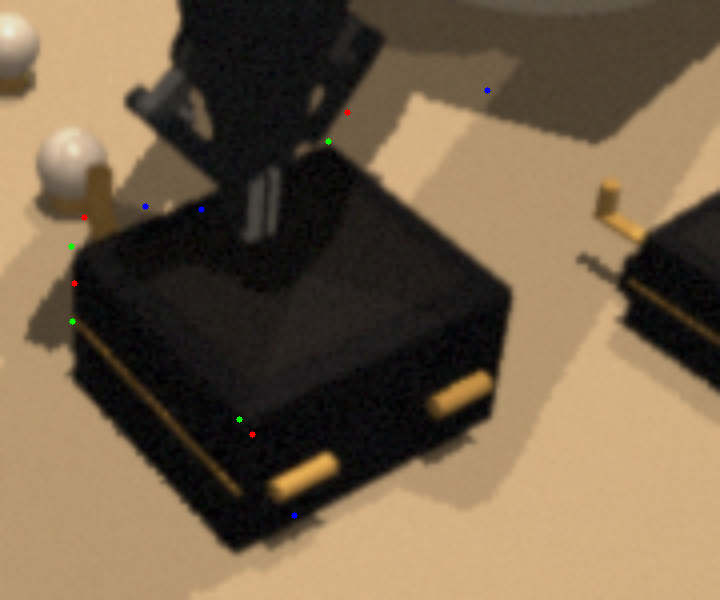

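The lid matches the closed model: its corners lie on the green points at (72,247), (328,141) and (239,419). I'll press lightly to confirm it is seated.

```bash
for i in 1; do python3 -m crank '[[-0.005,0,0.0005,0,0,0,1],[-0.01,0,0.001,0,0,0,1],[-0.01,0,0.002,0,0,0,1],[-0.01,0,0.002,0,0,0,1]]'>/dev/null; done
python3 c.py
python3 -m crank '[[0,0,0.001,0,0,0,1],[0,0,0.002,0,0,0,1],[0,0,0.002,0,0,0,1]]'>/dev/null
python3 c.py
```

```text
case xyz [  0.1 -41.2 101. ] F case [-1.9 -4.4 11. ] t 18.45 op 0.0
case xyz [  0.2 -41.2 100.7] F case [-7.3 -9.6 37.1] t 18.75 op 0.0
```

Firm seat at TCP z = 101 (82 + 19 overhang), so the lid is closed. Next I'll back off and go to the +x side of the catch knob, which is at about case (28,-118).

```bash
python3 -m crank '[[0,0,-0.01,0,0,0,1],[0,0,-0.03,0,0,0,1],[-0.03,0.02,-0.045,0,0,0,1],[-0.06,0.045,-0.045,0,0,0,1],[-0.082,0.064,-0.045,0,0,0,1]]'>/dev/null
python3 -m crank '[[0,0,0,0,0,0,1],[0,0,0.02,0,0,0,1],[0,0,0.04,0,0,0,1],[0,0,0.055,0,0,0,1],[0,0,0.065,0,0,0,1]]'>/dev/null
python3 -m crank '[[0,0,0,0,0,0,1],[0,0,0,0,0,0,1]]'>/dev/null
python3 c.py
python3 - <<'E'
from lid import *
for th in (.3,.6,.9,1.2,1.4,1.57,1.62):
    s,c=np.sin(th),np.cos(th); d=22-5*th/1.6; print(th,np.round([40-40*s+d*c,-80-40*c-d*s]))
E
```

```text
case xyz [  64.1 -122.1   78.7] F case [ 0.5 -0.9 -0.3] t 19.95 op -0.0
0.3 [  48. -124.]
0.6 [  34. -124.]
0.9 [  21. -120.]
1.2 [   9. -112.]
1.4 [   4. -104.]
1.57 [  0. -97.]
1.62 [ -1. -95.]
```

```bash
python3 -m crank '[[0,-0.005,0,0,0,0,1],[-0.001,-0.01,0,0,0,0,1],[-0.002,-0.016,0,0,0,0,1],[-0.002,-0.023,0,0,0,0,1],[-0.002,-0.03,0,0,0,0,1]]'>/dev/null
python3 c.py
python3 -m crank '[[0.001,-0.005,0,0,0,0,1],[0.003,-0.01,0,0,0,0,1],[0.005,-0.014,0,0,0,0,1],[0.008,-0.018,0,0,0,0,1],[0.011,-0.022,0,0,0,0,1]]'>/dev/null
python3 c.py
```

```text
case xyz [  33.7 -124.4   78.7] F case [ 0.9 -1.1  0. ] t 20.45 op -0.0
case xyz [  11.8 -113.1   78.4] F case [ 0.3 -0.4  0.5] t 20.95 op 0.0
```

```bash
python3 -m crank '[[0.003,-0.002,0,0,0,0,1],[0.006,-0.005,0,0,0,0,1],[0.009,-0.008,0,0,0,0,1],[0.012,-0.011,0,0,0,0,1],[0.015,-0.013,0,0,0,0,1]]'>/dev/null
python3 c.py
python3 -m crank '[[0.001,0,0,0,0,0,1],[0.002,0,0,0,0,0,1],[0.003,0,0,0,0,0,1],[0.003,0,0,0,0,0,1]]'>/dev/null
python3 c.py
```

```text
case xyz [ -1.2 -98.2  78.4] F case [-0.1 -1.1 -0.3] t 21.45 op -0.0
case xyz [ -0.8 -95.4  78.5] F case [-0.2 -0.5 -0.4] t 21.85 op -0.0
```

```bash
for k in 1; do python3 -m crank '[[0.001,0,0,0,0,0,1],[0.002,0,0,0,0,0,1],[0.002,0,0,0,0,0,1]]'>/dev/null; python3 c.py; python3 -m crank '[[0.001,0,0,0,0,0,1],[0.002,0,0,0,0,0,1],[0.002,0,0,0,0,0,1]]'>/dev/null; python3 c.py; done
python3 - <<'E'
from lid import *
s=cam("side")
c=cv2.convertScaleAbs(cv2.resize(s["image"][195:295,265:385,::-1],None,fx=6,fy=6,interpolation=cv2.INTER_CUBIC),alpha=1.5)
for th,col in((.3,(255,0,0)),(1.2,(0,0,255)),(1.57,(0,255,0))):
    p=(proj(s,W(40-40*np.sin(th),-80-40*np.cos(th),74))[0]-[265,195])*6; cv2.circle(c,tuple(int(v) for v in p),3,col,-1)
cv2.imwrite("pics/c8.png",c)
E
```

```text
case xyz [ -1.  -94.3  78.4] F case [ 1.5 -8.5  1.7] t 22.15 op 0.0
case xyz [ -1.1 -93.6  78.3] F case [  3.7 -18.6   3.9] t 22.45 op 0.0
```

View pics/c8.png

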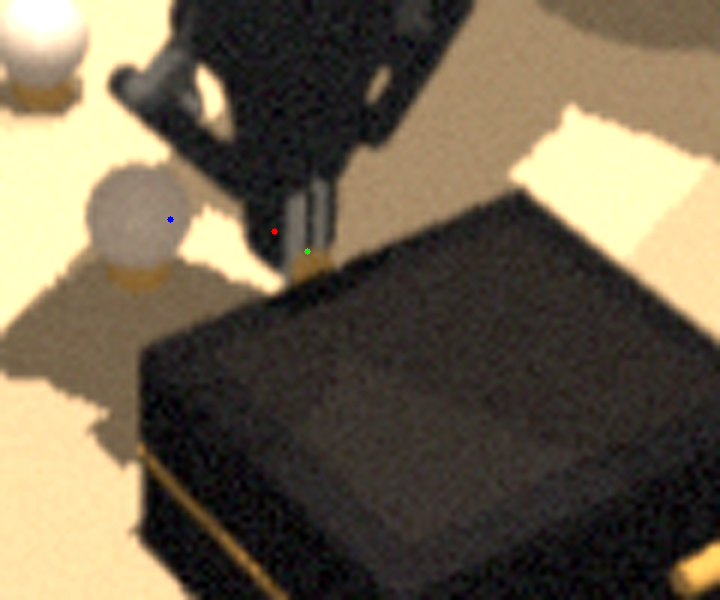

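The brass knob, at crop (313,265), sits at the predicted fully turned position, and the push met the stop. I'll back off, rise clear and hand in.

```bash
python3 -m crank '[[-0.005,0,0,0,0,0,1],[-0.015,0,0,0,0,0,1],[-0.025,0,0,0,0,0,1],[-0.025,0,-0.03,0,0,0,1],[-0.025,0,-0.07,0,0,0,1]]'>/dev/null
python3 -m crank '[[0,0,-0.04,0,0,0,1],[0,0,-0.08,0,0,0,1],[0,0,-0.1,0,0,0,1],[0,0,-0.1,0,0,0,1],[0,0,-0.1,0,0,0,1]]'
python3 c.py
python3 - <<'E'
from lid import *
s=cam("side");t=cam("top")
for f in(s,t):  # brass colour at the turned-catch knob
    for z in(72,60):
        p=proj(f,W(0,-80,z))[0]; x,y=p.round().astype(int); print(p.round(1),f["image"][y-1:y+2,x-1:x+2].mean((0,1)).round())
E
```

```text
clock: 23.5
eef_pos: [452.4, 30.3, 248.3]
tcp_rot: [3.141, -0.0, 1.275]
contact_force: [-0.5, -0.4, -1.4]
opening: -0.001
grasp_force: 0.0
case xyz [  -0.9 -116.7  248.3] F case [-0.4 -0.5 -1.4] t 23.5 op -0.0
[316.2 237.7] [200. 147.  74.]
[316.  242.5] [26. 23. 21.]
[232.7 200.1] [10. 10. 11.]
[233.2 201. ] [11. 11. 11.]
```

```bash
python3 -c "
from rig import sign_off
print(sign_off())"
```

```text
the job is handed in; nothing more can be done
None
```

The globe is in the pocket, the lid is closed and the catch is turned to its stop; I handed the job in at about 23.6 s of the 69 s allowed, and no verdict came back.

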